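# Pack the forehead thermometer from its charger into the clip of the kit case

## Task

Pack the forehead thermometer for the home visits: draw it out of its charger by its white head, lay it flat on the table, let go and take it again by the handle. Display up, slip its head under the hood at one end of the open blue case until it meets the end, let the tail come to rest on the white spring clip and let go; then press gently down near the tail end, swinging it about the tucked head until it snaps between the jaws and lies fully home. Do not force anything, and leave the jar, the carton and the vial as they stand.

Things in the scene. Friction and masses are not known exactly. Their poses are not given: they have to be found in the camera images.
- wand_mid (a point): forehead thermometer, teal, white head, 190 mm, about 130 g: middle of its axis. x runs along it to the head, z out of its upper face (display, white button), y across. Handle 24 wide x 22 thick from x -38 to +58 mm, round tail 22 mm thick, x -95 to -36, end rounded. Lying flat, its axis is 11 mm above the table. It balances near x = +5 mm
- wand_head (a point): point on the thermometer's axis 75 mm from its middle, in the head, same axes as wand_mid. The head reaches from x +55 to +95 mm of the middle; 34 mm wide, flat underside 11 mm below the axis, 22 mm thick; its top slopes down over the last 30 mm to 12 mm thick at the nose
- wand_tail (a point): point on the thermometer's axis 80 mm from its middle toward the tail, 15 mm short of the tail end, same axes as wand_mid. The upper side is 11 mm above it. The place to press
- wand: the whole thermometer as one solid; origin and axes as wand_mid
- charger_mouth (a point): centre of the mouth of the charger's sleeve. The axes are the charger's, level; the sleeve and the thermometer in it rise at 20 degrees from level toward the charger's +x. The thermometer sits tail first, loose, about 115 mm deep; the outer 75 mm stands out. The top of the mouth is about 20 mm above this point
- charger: grey desk charger, fixed, foot plate 134 x 66 mm, about 95 mm high at its mouth; origin under the middle of the plate on the table, x toward the mouth, z up. Sleeve inside 28 x 26 mm; no catch, the thermometer pulls straight out along the slope
- case_stop (a point): on the case's centre line where the nose ends when tucked: inner end wall, at the height (14 mm above the table) of the seated underside. Case axes: x along the case to the hood end, z up. Hood spans the last 22 mm before it, 24 mm above this level, top 44 mm above the table. Head channel 39 mm wide between blocks of height 34 mm, starting 69 mm before the stop
- case_clip (a point): between the white clip jaws, 159.5 mm from case_stop, at the height of the seated thermometer's axis (25 mm above the table). Each jaw springs sideways, stiffness 2000 N/m, 2 N preload; lips 17 mm apart, 5 mm above this point. The tail rests on them about 13 mm high (5 degrees); pressing the tail past them takes about 8 N, it snaps in, then meets its seat. Low end wall 34 mm beyond, 26 mm high
- case: open blue kit case, fixed on rubber feet, 236 x 132 mm, rim 36 mm high, dark rigid insert; origin under its middle on the table, x to the hood end, z up. Finger space across the whole width from x -46 to +28 mm, floor 5 mm above the table. Seat 194 mm long for the 190 mm thermometer. Under the hood the head enters tilted nose down up to about 13 degrees
- cotton_jar: bystander, loose: steel jar with knobbed lid, 70 mm across, 103 mm high; origin under its middle, z up
- diluent_box: bystander, loose: small white and green carton, 86 x 67 x 25 mm, lying; origin under its middle, x along its 86 mm, z up
- vial: bystander, loose: standing glass vial with purple cap, 17 mm across, 40 mm high; origin under its middle, z up

How it is judged:
By the outcome, as a careful person would: the job done as asked, in the order asked, and still so for the second after the job is handed in, with the robot touching nothing.
It also fails if it takes over 58 s, if anything falls off the work surface, if the arm or the gripper's body presses on something with over 40 N, if the wrist force passes 120 N, or if a joint passes its speed limit or range.

## Robot

A 6-joint arm with a two-finger parallel gripper is mounted at the origin on a cart in front of the work surface, level with it; the furniture and walls round the work are solid. World frame = base frame: x ahead of the robot, y to its left, z up, the work surface at z = 0. Lengths are in mm, angles in rad, forces in N, time in s.
With the tool pointing down it reaches from about 300 to 875 mm from the base axis. Payload 4.2 kg.
Tool frame: the origin (TCP) lies at the very end of the fingers, on their centre line; the grasp point (between the pads) lies 19 mm behind it; z points along the fingers, y is the line along which they close (so a half turn about z gives the same grasp; the last joint's range is limited). The gripper opens to 85 mm and grips with 20 to 120 N. Pads are 22 mm wide; open, the fingers measure 114 mm over their backs; the gripper's body (76 mm by 85 mm) begins 54 mm behind the grasp point. The pads swing forward as they close: fully open they stand 13 mm farther back than shut.
Start: joints at [-1.33, 0.32, 1.565, -0, 1.257, -0.02], TCP at [148.268, -555.57, 231.338] pointing down, gripper open.
Joint ranges: [-3.11, 3.11], [-0.84, 2.01], [0.21, 2.61], [-1.34, 4.49], [0.05, 2.63], [-2.56, 2.56]. Speed limits (rad/s): [2.57, 2.57, 3.14, 3.14, 3.14, 3.14].

## Interface

Orientations are given as a unit quaternion [x, y, z, w].
In Python, from plant import r gives the robot as it stands.
- The arm moves only by the tool send_rows, never from a script. Its argument "increments" is a list of rows, each a list of 7 numbers: the shift along the tool's x, y, z in units of 40 mm (1.0 is 40 mm), then the turn, a rotation vector about the tool's x, y, z in degrees, then the finger opening in mm, from 0 to 85.4. In form: [[tx, ty, tz, rx, ry, rz, fingers], ...]. A call has 1 to 8 rows; each row shifts and turns the commanded pose from where the row before left it, along the tool's axes as they then stand; what a row does not reach is not made up. A row lasts 1/10 s, in which the tool goes at most 50 mm and 8.59 degrees, less where a joint would pass 70% of its speed; a pose out of reach is approached as far as the arm can. A call is refused whole if a number of a shift passes 1 or a number of a turn 8.59, either way. A call with a gripper value outside its range is refused whole. The fingers move at their own pace and stop on an object; "squeeze" is the grip in N (left out, the last holds). Time passes only in rows, so rows that do not move let the fingers close. It gives the time, the measured TCP pose, the force, the opening and the grip force at its end, in the units of the state.
- r.state(): the state, without advancing time (a new reading comes with each control period).
- r.read_camera(name): name is "scene" or "top"; returns a dict with "color" (384x512x3 uint8, blue, green, red), "K" (3x3 intrinsics, pixels), "dist" ([k1, k2, p1, p2, k3] as OpenCV has them; the pictures are not rectified), "rvec" (rotation vector, rad) and "tvec" (3), from world to camera coordinates, as OpenCV has them. Camera axes: x right, y down, z forward; pixel columns grow to the right and rows downward; lengths in mm; the calibration is good to about 2 mm. A picture is of the moment at which its call begins. There is no depth.
- r.job_done(): hands the job in; it is judged then, once.
The state is a dict: "t": time; "qpos": joint angles; "joint_vel": joint speeds; "joint_torque": joint torques, N m; "ee_pos": TCP position; "orientation": TCP orientation; "wrist_force": force on the tool from outside, world axes, zero at the start; "torque": the same for the moment, N m; "opening": opening from 0.0 (shut) to 1.0 (fully open); "grip_force": force on a finger pad.
Only numpy, scipy, OpenCV 4.12 (cv2) and the standard library are available. Lean on these libraries where they do the work, as an engineer would, in place of code of your own. Each camera call takes 0.05 s, during which the arm holds its last target. There are 200 camera calls.

## Working session

There is one attempt and no reset: what is moved stays moved. The work goes in short steps, Python scripts to look and compute and a tool call to move; the robot and the scene stay as the last step left them, time stands still between calls to the robot, and variables do not carry over. Pictures are saved under pics/ and viewed, at most 10 in all, crops included, and the job is handed in when it is done.

Besides the shell and the picture viewer there is one more tool, called after "Call:" as name(argument=value, ...), one argument or row to a line, values as JSON. send_rows: Moves the arm, as the interface text tells. Its arguments: {"type":"object","properties":{"increments":{"type":"array","items":{"type":"array","items":{"type":"number"}}},"squeeze":{"type":"number"}},"required":["increments"]}

```bash
ls; mkdir -p pics
python3 - <<'E'
from plant import r
import cv2,numpy as np
for n in("scene","top"):
    c=r.read_camera(n);cv2.imwrite(f"pics/{n}0.png",c["color"])
    R=cv2.Rodrigues(c["rvec"])[0];print(n,c["K"].tolist(),c["dist"],"pos",(-R.T@np.array(c["tvec"]).ravel()).round(),"fwd",R[2].round(2),"right",R[0].round(2))
print(r.state())
E
```

```text
pics
scene [[420.70848818668185, 0.0, 257.95273211038574], [0.0, 420.70848818668185, 192.1392540232731], [0.0, 0.0, 1.0]] [-0.15184965  0.          0.          0.          0.        ] pos [-23. 616. 529.] fwd [ 0.47 -0.78 -0.4 ] right [-0.86 -0.51 -0.02]
top [[479.4734527586483, 0.0, 255.1354331278514], [0.0, 479.4734527586483, 195.29880686812263], [0.0, 0.0, 1.0]] [-0.10307527  0.          0.          0.          0.        ] pos [ 327. -210. 1056.] fwd [ 0.15 -0.01 -0.99] right [-0.01 -1.    0.01]
{'t': 0.1, 'qpos': array([-1.33001296e+00,  3.20233619e-01,  1.56559773e+00, -2.31171356e-05,
        1.25743968e+00, -1.99915977e-02]), 'joint_vel': array([-0.00098554, -0.00066381, -0.00192452, -0.00039909,  0.00052857,
        0.00033221]), 'joint_torque': array([-1.20667346e-04, -4.16410875e+01, -2.34703159e+01, -4.98613076e-05,
        4.89174112e-03,  3.76703341e-06]), 'ee_pos': array([ 148.14126487, -555.11481665,  230.54731494]), 'orientation': array([ 9.91510774e-01,  1.30021844e-01, -1.03380331e-04, -8.32865579e-04]), 'wrist_force': array([-0.49455343,  0.34208137,  0.06315568]), 'torque': array([-0.00422621,  0.03225521, -0.06952078]), 'grip_force': 0.0, 'opening': 0.9995777176602695}
```

View pics/scene0.png

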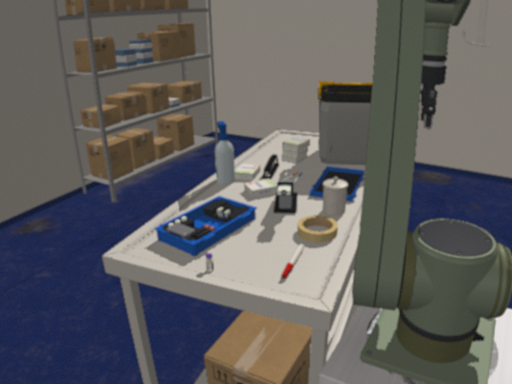

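View pics/top0.png

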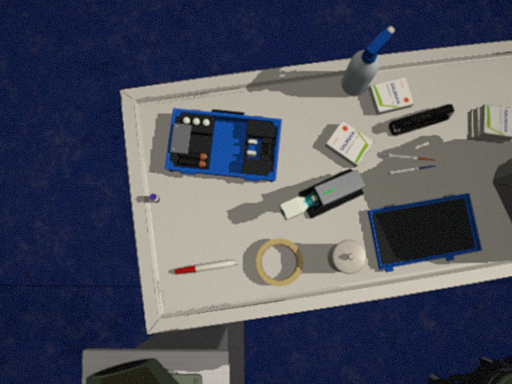

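The top view shows the charger near (335,192) with the white head at (297,207), the case centred near (224,145), the jar at (348,257), the carton at (348,143) and the vial at (153,198). I'll look closer.

```bash
cat > h.py <<'E'
import cv2,numpy as np
from plant import r
def cam(n): 
    c=r.read_camera(n);c["R"]=cv2.Rodrigues(np.array(c["rvec"]))[0];c["C"]=-c["R"].T@np.array(c["tvec"]).ravel();return c
def px2w(c,uv,z):
    uv=np.array(uv,float).reshape(-1,1,2);p=cv2.undistortPoints(uv,c["K"],c["dist"]).reshape(-1,2)
    d=np.c_[p,np.ones(len(p))]@c["R"];z=np.broadcast_to(z,len(p))
    return c["C"]+d*((z-c["C"][2])/d[:,2])[:,None]
def w2px(c,P): return cv2.projectPoints(np.array(P,float).reshape(-1,1,3),c["rvec"],c["tvec"],c["K"],c["dist"])[0].reshape(-1,2)
E
python3 - <<'E'
from h import *
im=cv2.imread("pics/top0.png");s=cv2.imread("pics/scene0.png")
a=cv2.resize(im[100:190,160:290],None,fx=6,fy=6,interpolation=cv2.INTER_CUBIC)
b=cv2.resize(im[160:235,270:375],None,fx=7,fy=7,interpolation=cv2.INTER_CUBIC)
cv2.imwrite("pics/a.png",a);cv2.imwrite("pics/b.png",b)
cv2.imwrite("pics/c.png",cv2.resize(s[145:275,150:360],None,fx=3.8,fy=3.8,interpolation=cv2.INTER_CUBIC))
E
```

```text
(no output)
```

View pics/a.png

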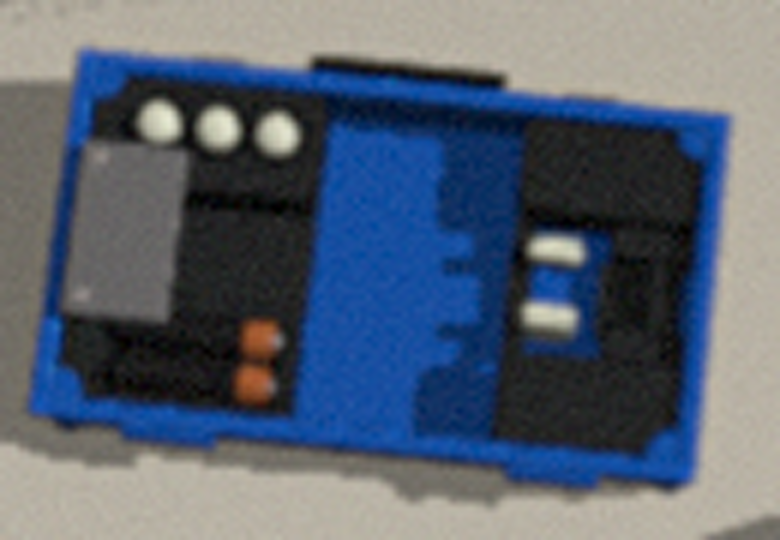

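View pics/b.png

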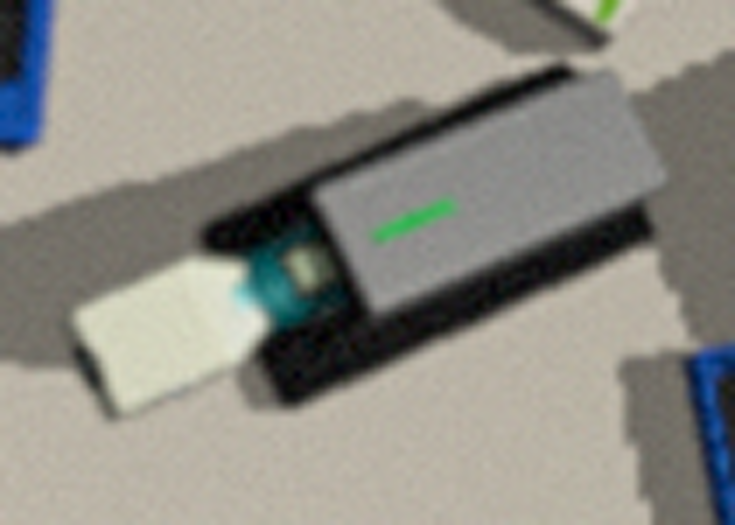

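View pics/c.png

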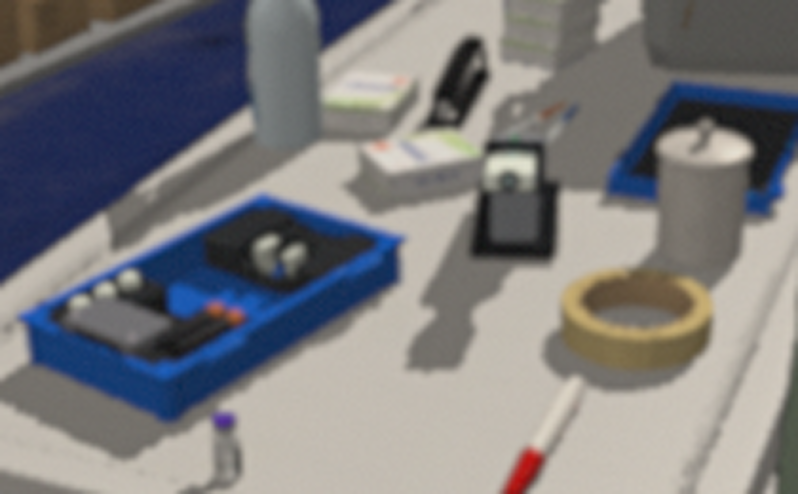

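Crops: case rim corners at (82,50), (730,118), (690,483), (35,412), with the hood at left (+y) and the clip at right. Charger: mouth edge at (315,190)-(375,312), nose edge at (75,315)-(118,415), display side up.

```bash
cat >> h.py <<'E'
def rigid(local,world):
    l=np.array(local,float);w=np.array(world)[:,:2];lm,wm=l.mean(0),w.mean(0);A=l-lm;B=w-wm
    th=np.arctan2((A[:,0]*B[:,1]-A[:,1]*B[:,0]).sum(),(A*B).sum());c,s=np.cos(th),np.sin(th)
    M=np.array([[c,-s],[s,c]]);return wm-M@lm,th,(l-lm)@M.T+wm-w
E
python3 - <<'E'
from h import *
c=cam("top")
A=lambda p:np.array(p)/6.+[160-5/12,100-5/12]; B=lambda p:np.array(p)/7.+[270-3/7,160-3/7]
# case: image left=+y ; x_case->left; y_case = left of x: facing +y, left is -x => image down
w=px2w(c,A([(82,50),(730,118),(690,483),(35,412)]),36)
o,th,res=rigid([(118,-66),(-118,-66),(-118,66),(118,66)],w);print("case",o,th,res.round(1).tolist())
M=np.array([[np.cos(th),-np.sin(th)],[np.sin(th),np.cos(th)]])
loc=lambda P:((P[:,:2]-o)@M).round(1).tolist()
print("hood",loc(px2w(c,A([(80,142),(190,152),(170,320),(65,315)]),44)))
print("jaws",loc(px2w(c,A([(555,250),(550,320)]),34)))
f=px2w(c,B([(205,240),(290,400),(650,235),(565,68)]),8);print("foot",f.round(1).tolist(),np.linalg.norm(f[1]-f[0]),np.linalg.norm(f[2]-f[1]))
n=px2w(c,B([(75,315),(118,415)]),95);print("nose",n.round(1).tolist(),n.mean(0))
h=px2w(c,B([(195,255),(262,360)]),98);print("headrear",h.round(1).tolist())
m=px2w(c,B([(315,190),(375,312)]),95);print("mouthtop",m.round(1).tolist(),m.mean(0))
k=px2w(c,B([(605,72),(665,180)]),55);print("sleeveback",k.round(1).tolist(),k.mean(0))
print("bystanders",px2w(c,[(348,257),(348,143),(153,198),(279,262)],[103,25,40,20]).round())
E
```

```text
case [ 597.15587779 -153.21572104] 1.456371847417027 [[-3.2, -2.4], [-2.5, 2.7], [3.1, 1.1], [2.6, -1.4]]
hood [[115.0, -31.4], [74.4, -31.9], [73.4, 31.4], [111.5, 33.6]]
jaws [[-61.7, -12.3], [-62.7, 14.1]]
foot [[488.9, -318.9, 8.0], [437.8, -344.7, 8.0], [489.7, -461.2, 8.0], [544.0, -435.9, 8.0]] 57.19012781367893 127.52973717447071
nose [[453.7, -271.8, 95.0], [424.6, -283.7, 95.0]] [ 439.14504801 -277.7385304    95.        ]
headrear [[470.6, -306.6, 98.0], [439.9, -325.3, 98.0]]
mouthtop [[490.0, -342.3, 95.0], [454.0, -358.8, 95.0]] [ 471.9949818  -350.56011815   95.        ]
sleeveback [[533.0, -438.1, 55.0], [499.3, -455.2, 55.0]] [ 516.15178752 -446.6560403    55.        ]
bystanders [[ 347. -404.  103.]
 [ 600. -429.   25.]
 [ 477.   -2.   40.]
 [ 339. -272.   20.]]
```

```bash
cat >> h.py <<'E'
from scipy.spatial.transform import Rotation as Ro
def axes(yaw,pitch): # wand pose: yaw deg, pitch deg nose-up -> tool rotation (x=wand x, z=-wand z)
    return Ro.from_euler("ZY",[yaw,-pitch],degrees=True)*Ro.from_euler("X",180,degrees=True)
def tell(R,p):
    s=r.state();Rc=Ro.from_quat(s["orientation"]);rv=(Rc.inv()*R).as_rotvec(degrees=True);d=np.array(p)-s["ee_pos"]
    print("at",s["ee_pos"].round(1),"t",round(s["t"],2));print("turn",rv.round(2),"rows",np.linalg.norm(rv)/8.5);print("shift/40 in new axes",(R.inv().apply(d)/40).round(3),"rows",np.linalg.norm(d)/50,"| in old axes",(Rc.inv().apply(d)/40).round(3))
E
python3 - <<'E'
from h import *
c=cam("scene");print(w2px(c,[(438.4,-277.3,100.6),(438.4,-277.3,90),(438.4,-277.3,110)]))
R=axes(114.5,20);print(R.as_matrix().round(3));X,Z=R.as_matrix()[:,0],-R.as_matrix()[:,2]
nose=np.array([438.4,-277.3,100.6]);P=nose-22*X-10*Z;print(P,P+80*Z);tell(R,P+80*Z)
t=cam("top");print("pen",px2w(t,[(170,268),(237,264)],5).round())
E
```

```text
[[284.0868526  188.1133456 ]
 [284.07469662 191.85834586]
 [284.09717841 184.76810486]]
[[-0.39   0.91  -0.142]
 [ 0.855  0.415  0.311]
 [ 0.342  0.    -0.94 ]]
[ 445.55471754 -292.99959477   83.67863064] [ 456.90139292 -317.89760151  158.8540403 ]
at [ 148.2 -555.3  230.8] t 0.2
turn [ 17.31  14.63 -98.44] rows 11.883789012922257
shift/40 in new axes [1.452 9.484 2.443] rows 7.920744952157218 | in old axes [ 8.987 -3.743  1.803]
pen [[ 328.  -36.    5.]
 [ 336. -182.    5.]]
```

Call:
send_rows(
  increments=[
    [0.99,-0.42,0,0,0,0,85],
    [0.99,-0.42,0,0,0,0,85],
    [0.99,-0.42,0,0,0,0,85],
    [0.99,-0.42,0,0,0,0,85],
    [0.99,-0.42,0,0,0,0,85],
    [0.99,-0.42,0,0,0,0,85],
    [0.99,-0.42,0,0,0,0,85],
    [0.99,-0.42,0,0,0,0,85],
  ],
  squeeze=30,
)

```text
t: 1.05
ee_pos: [420.9, -342.7, 231.4]
orientation: [0.992, 0.13, 0.0, 0.0]
wrist_force: [0.3, -1.1, 0.0]
opening: 0.996
grip_force: 0.0
```

Call:
send_rows(
  increments=[
    [0,0,0,1.44,1.22,-8.2,85],
    [0,0,0,1.44,1.22,-8.2,85],
    [0,0,0,1.44,1.22,-8.2,85],
    [0,0,0,1.44,1.22,-8.2,85],
    [0,0,0,1.44,1.22,-8.2,85],
    [0,0,0,1.44,1.22,-8.2,85],
    [0,0,0,1.44,1.22,-8.2,85],
    [0,0,0,1.44,1.22,-8.2,85],
  ],
)

```text
t: 1.85
ee_pos: [419.5, -344.1, 231.2]
orientation: [0.753, 0.646, 0.068, -0.105]
wrist_force: [-0.2, 0.2, -0.1]
opening: 0.994
grip_force: 0.0
```

Call:
send_rows(
  increments=[
    [0,0,0,1.44,1.22,-8.2,85],
    [0,0,0,1.44,1.22,-8.2,85],
    [0,0,0,1.44,1.22,-8.2,85],
    [0,0,0,1.44,1.22,-8.2,85],
    [0,0,0,0,0,0,85],
    [0,0,0,0,0,0,85],
  ],
)

```text
t: 2.45
ee_pos: [419.7, -344.0, 231.0]
orientation: [0.534, 0.827, 0.094, -0.146]
wrist_force: [0.0, -0.3, 0.2]
opening: 0.994
grip_force: 0.0
```

Run:
```python
from h import *
R=axes(114.5,20);P=np.array([456.9,-317.9,158.9]);tell(R,P)
```

```text
at [ 419.7 -344.   231. ] t 2.45
turn [ 0.03  0.07 -0.2 ] rows 0.025343960231395343
shift/40 in new axes [-0.421  1.117  1.766] rows 1.7051225860960602 | in old axes [-0.415  1.117  1.767]
```

Call:
send_rows(
  increments=[
    [-0.14,0.37,0.59,0,0,0,85],
    [-0.14,0.37,0.59,0,0,0,85],
    [-0.14,0.37,0.59,0,0,0,85],
    [0,0,0,0,0,0,70],
    [0,0,0,0,0,0,70],
  ],
)

```text
t: 2.95
ee_pos: [456.3, -318.1, 159.5]
orientation: [0.533, 0.828, 0.093, -0.146]
wrist_force: [0.0, 0.2, 0.7]
opening: 0.82
grip_force: 0.0
```

Run:
```python
from h import *
R=axes(114.5,20);tell(R,np.array([445.55,-293,83.7]))
a=cam("scene")["color"][150:225,240:330];b=cam("top")["color"][150:240,260:380]
f=lambda i,w:cv2.resize(i,(w,int(i.shape[0]*w/i.shape[1])),interpolation=cv2.INTER_CUBIC)
a,b=f(a,360),f(b,420);o=np.zeros((320,780,3),np.uint8);o[:a.shape[0],:360]=a;o[:b.shape[0],360:]=b
cv2.imwrite("pics/d.png",o)
```

```text
at [ 456.3 -318.1  159.5] t 2.95
turn [-0.01  0.07 -0.09] rows 0.013426945091903793
shift/40 in new axes [-0.006  0.015  2.015] rows 1.6118298926800305 | in old axes [-0.004  0.016  2.015]
```

View pics/d.png

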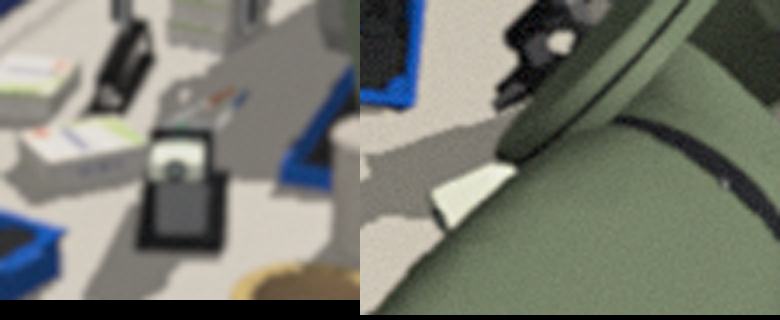

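The scene crop shows the nose face with its dark sensor at (175,168), the head top at y≈140 and bottom at y≈180, centred between the fingertips at (120,10) and (240,10). I'll check the height numerically.

Run:
```python
from h import *
c=cam("scene")
R=axes(114.5,20).as_matrix();X,Y,Z=R[:,0],-R[:,1],-R[:,2];n=np.array([438.4,-277.3,100.6])
q=lambda P:((w2px(c,P)-[240,150])*4+1.5).round(0).tolist()
for dz in(0,-5,-10):
  m=n+[0,0,dz]; print(dz,"facebottom L/R, facetop L/R,ridge L/R",q([m+s*17*Y+z*Z+x*X for x,z in((0,-11),(0,1),(-30,11)) for s in(1,-1)]),"sensor",q([m-5*Z]))
d=np.array([np.cos(np.radians(114.5)),np.sin(np.radians(114.5)),0]);f=np.array([463.4,-331.8,0]);e=np.array([-d[1],d[0],0])
print("foot front bottom/top",q([f+s*33*e+[0,0,z] for z in(0,8) for s in(1,-1)]))
```

```text
0 facebottom L/R, facetop L/R,ridge L/R [[204.0, 171.0], [151.0, 170.0], [204.0, 153.0], [152.0, 152.0], [206.0, 136.0], [155.0, 135.0]] sensor [[178.0, 162.0]]
-5 facebottom L/R, facetop L/R,ridge L/R [[204.0, 179.0], [151.0, 177.0], [204.0, 160.0], [152.0, 159.0], [206.0, 143.0], [155.0, 141.0]] sensor [[178.0, 169.0]]
-10 facebottom L/R, facetop L/R,ridge L/R [[204.0, 186.0], [151.0, 184.0], [204.0, 167.0], [152.0, 166.0], [206.0, 149.0], [155.0, 148.0]] sensor [[178.0, 176.0]]
foot front bottom/top [[228.0, 253.0], [135.0, 251.0], [228.0, 243.0], [135.0, 240.0]]
```

Call:
send_rows(
  increments=[
    [-0.01,0,0.5,0,0,0,70],
    [-0.01,0.01,0.5,0,0,0,70],
    [0,0,0.5,0,0,0,70],
    [0,0,0.4,0,0,0,70],
    [0,0,0.18,0,0,0,70],
    [0,0,0,0,0,0,70],
    [0,0,0,0,0,0,50],
  ],
)

```text
t: 3.8
ee_pos: [446.1, -293.6, 81.6]
orientation: [0.533, 0.828, 0.094, -0.144]
wrist_force: [-0.0, 0.0, 0.2]
opening: 0.672
grip_force: 0.0
```

Call:
send_rows(
  increments=[
    [0,0,0,0,0,0,40],
    [0,0,0,0,0,0,36],
    [0,0,0,0,0,0,30],
    [0,0,0,0,0,0,25],
    [0,0,0,0,0,0,20],
    [0,0,0,0,0,0,20],
    [0,0,0,0,0,0,20],
  ],
)

```text
t: 4.5
ee_pos: [445.9, -293.0, 80.8]
orientation: [0.533, 0.828, 0.094, -0.145]
wrist_force: [1.0, -1.0, 3.0]
opening: 0.386
grip_force: 34.0
```

Call:
send_rows(
  increments=[
    [0.15,0,0,0,0,0,20],
    [0.2,0,0,0,0,0,20],
    [0.3,0,0,0,0,0,20],
    [0.4,0,0,0,0,0,20],
    [0.4,0,0,0,0,0,20],
    [0.4,0,0,0,0,0,20],
    [0.4,0,0,0,0,0,20],
    [0.2,0,0,0,0,0,20],
  ],
)

```text
t: 5.3
ee_pos: [406.4, -207.0, 114.6]
orientation: [0.533, 0.828, 0.094, -0.146]
wrist_force: [0.9, -0.9, 0.4]
opening: 0.389
grip_force: 33.6
```

Call:
send_rows(
  increments=[
    [0.3,0,0,0,0,0,20],
    [0.4,0,0,0,0,0,20],
    [0.3,0,0,0,0,0,20],
    [0.2,0,-0.1,0,0,0,20],
    [0,0,0,0,0,0,20],
    [0,0,0,0,0,0,20],
  ],
)

```text
t: 5.9
ee_pos: [389.7, -169.3, 134.2]
orientation: [0.533, 0.828, 0.094, -0.145]
wrist_force: [0.2, 0.4, -0.5]
opening: 0.386
grip_force: 33.5
```

Run:
```python
from h import *
s=r.state();print({k:np.round(s[k],2) for k in("wrist_force","torque","opening","grip_force","qpos")})
# lay: wand axis yaw 83.4, flat; TCP (x_w=73,z=-10): height 1 -> hover 40
tell(axes(83.4,0),np.array([440,-105,45.]))
```

```text
{'wrist_force': array([ 0.16,  0.39, -0.53]), 'torque': array([-0.1 , -0.11,  0.02]), 'opening': np.float64(0.39), 'grip_force': np.float64(33.5), 'qpos': array([-0.58,  0.33,  1.88,  0.2 ,  1.24, -1.09])}
at [ 389.7 -169.3  134.2] t 5.9
turn [ -5.35 -19.38  30.76] rows 4.323392692647398
shift/40 in new axes [1.741 1.066 2.231] rows 2.4191942767579544 | in old axes [0.127 1.81  2.419]
```

Call:
send_rows(
  increments=[
    [0.1,0.6,0,0,0,0,20],
    [0,0.6,0,0,0,0,20],
    [0,0.6,0,0,0,0,20],
    [0,0,0,-1.07,-3.88,6.15,20],
    [0,0,0,-1.07,-3.88,6.15,20],
    [0,0,0,-1.07,-3.88,6.15,20],
    [0,0,0,-1.07,-3.88,6.15,20],
    [0,0,0,-1.07,-3.88,6.15,20],
  ],
)

```text
t: 6.7
ee_pos: [453.4, -136.3, 135.4]
orientation: [0.748, 0.663, -0.001, 0.001]
wrist_force: [-0.8, 1.3, -1.2]
opening: 0.386
grip_force: 33.5
```

Run:
```python
from h import *
tell(axes(83.4,0),np.array([440,-105,15.]))
```

```text
at [ 453.4 -136.3  135.4] t 6.7
turn [ 0.01  0.11 -0.31] rows 0.0391964627896152
shift/40 in new axes [ 0.739 -0.423  3.009] rows 2.5015112951231226 | in old axes [ 0.742 -0.428  3.007]
```

Call:
send_rows(
  increments=[
    [0.2,-0.1,0.5,0,0,0,20],
    [0.2,-0.1,0.6,0,0,0,20],
    [0.2,-0.1,0.6,0,0,0,20],
    [0.14,-0.12,0.6,0,0,0,20],
    [0,0,0.4,0,0,0,20],
    [0,0,0.2,0,0,0,20],
    [0,0,0.05,0,0,0,20],
    [0,0,0,0,0,0,20],
  ],
)

```text
t: 7.5
ee_pos: [440.5, -104.8, 17.6]
orientation: [0.747, 0.665, -0.0, -0.0]
wrist_force: [0.0, -0.3, -1.0]
opening: 0.389
grip_force: 33.5
```

Call:
send_rows(
  increments=[
    [0,0,0.05,0,0,0,20],
    [0,0,0.05,0,0,0,20],
    [0,0,0.05,0,0,0,20],
    [0,0,0,0,0,0,20],
  ],
)

```text
t: 7.9
ee_pos: [439.9, -104.4, 11.5]
orientation: [0.747, 0.665, -0.0, -0.0]
wrist_force: [-0.2, 0.5, -0.7]
opening: 0.389
grip_force: 33.5
```

Call:
send_rows(
  increments=[
    [0,0,0.05,0,0,0,20],
    [0,0,0.05,0,0,0,20],
    [0,0,0.05,0,0,0,20],
    [0,0,0,0,0,0,20],
  ],
)

```text
t: 8.3
ee_pos: [440.0, -104.4, 5.5]
orientation: [0.747, 0.665, -0.0, -0.0]
wrist_force: [-0.8, -0.7, 1.3]
opening: 0.384
grip_force: 33.7
```

Run:
```python
from h import *
a=cam("scene");b=cam("top")
p=w2px(a,[(431,-180,11)])[0];print(p,w2px(b,[(431,-180,11)])[0])
f=lambda i,w:cv2.resize(i,(w,int(i.shape[0]*w/i.shape[1])),interpolation=cv2.INTER_CUBIC)
u,v=p.astype(int);A=f(a["color"][v-40:v+40,u-50:u+50],500)
u,v=w2px(b,[(431,-180,11)])[0].astype(int);B=f(b["color"][v-40:v+40,u-60:u+40],300);o=np.zeros((400,800,3),np.uint8);o[:A.shape[0],:500]=A;o[:B.shape[0],500:]=B
cv2.imwrite("pics/e.png",o)
```

```text
[268.60363341 235.28066016] [236.11150292 220.14618256]
```

View pics/e.png

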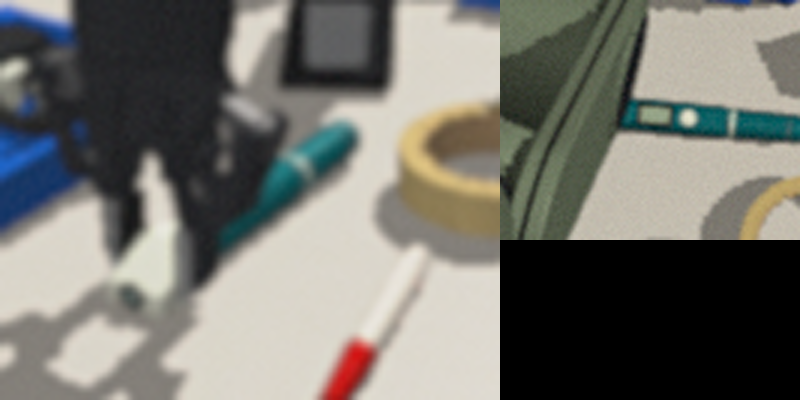

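The thermometer is held by its head with the display up, lying level and nearly on the table. The tail is clear at about (345,135) in the crop.

Call:
send_rows(
  increments=[
    [0,0,0.03,0,0,0,20],
    [0,0,0.02,0,0,0,20],
    [0,0,0,0,0,0,20],
  ],
)

```text
t: 8.7
ee_pos: [440.1, -104.4, 5.4]
orientation: [0.747, 0.665, 0.0, -0.0]
wrist_force: [-5.3, 1.8, 22.7]
opening: 0.387
grip_force: 36.1
```

Call:
send_rows(
  increments=[
    [0,0,-0.05,0,0,0,20],
    [0,0,0,0,0,0,36],
    [0,0,0,0,0,0,45],
    [0,0,0,0,0,0,60],
    [0,0,0,0,0,0,60],
    [0,0,-0.3,0,0,0,60],
    [0,0,-0.8,0,0,0,60],
    [0,0,-1,0,0,0,60],
  ],
)

```text
t: 9.5
ee_pos: [438.7, -104.2, 89.0]
orientation: [0.747, 0.665, -0.001, -0.002]
wrist_force: [0.5, -0.1, 0.3]
opening: 0.701
grip_force: 0.0
```

Call:
send_rows(
  increments=[
    [-1,0,0,0,0,0,60],
    [-1,0,0,0,0,0,60],
    [-1,0,0,0,0,0,60],
    [-1,0,0,0,0,0,60],
    [-1,0,0,0,0,0,60],
    [0,0,0,0,0,0,60],
  ],
)

```text
t: 10.1
ee_pos: [417.1, -307.5, 89.3]
orientation: [0.748, 0.664, -0.0, 0.001]
wrist_force: [-0.4, 0.2, 0.1]
opening: 0.701
grip_force: 0.0
```

Run:
```python
from h import *
s=r.state();print(s["ee_pos"].round(1),s["opening"])
b=cam("top");cv2.imwrite("pics/f0.png",b["color"])
hsv=cv2.cvtColor(b["color"],cv2.COLOR_BGR2HSV);u,v=230,219
m=((hsv[...,0]>80)&(hsv[...,0]<100)&(hsv[...,1]>110)&(hsv[...,2]>40)).astype(np.uint8);m[:200]=0;m[245:]=0;m[:,:150]=0;m[:,330:]=0
ys,xs=np.nonzero(m);print(len(xs),xs.min(),xs.max());P=px2w(b,np.c_[xs,ys],15)[:,:2];c=P.mean(0);w,V=np.linalg.eigh(np.cov((P-c).T));d=V[:,1]*np.sign(V[1,1]);t=(P-c)@d
print("yaw",np.degrees(np.arctan2(d[1],d[0])),"c",c,"teal ends",c+d*t.min(),c+d*t.max(),t.max()-t.min())
i=b["color"][195:245,160:280];cv2.imwrite("pics/f.png",cv2.resize(i,None,fx=5,fy=5,interpolation=cv2.INTER_CUBIC))
```

```text
[ 417.1 -307.5   89.3] 0.701379746661377
232 216 277
yaw 84.80463620774161 c [ 431.8408541  -194.99861214] teal ends [ 425.07389006 -269.42174841] [ 437.2039727  -136.01498173] 133.95709872976036
```

View pics/f.png

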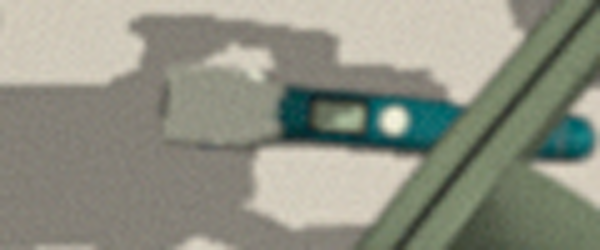

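Run:
```python
from h import *
b=cam("top");g=lambda p:np.array(p)/5.+[160-.4,195-.4]
P=px2w(b,g([(165,105),(597,137),(283,88),(283,141),(545,116),(545,160)]),[12,11,18,18,13,13])[:,:2];n,t=P[:2];d=n-t;print(P.round(1),np.linalg.norm(d),np.degrees(np.arctan2(d[1],d[0])),"mid",(n+t)/2)
a=(P[2]+P[3])/2-(P[4]+P[5])/2;print("yaw2",np.degrees(np.arctan2(a[1],a[0])))
```

```text
[[ 441.4  -84.8]
 [ 426.3 -273.8]
 [ 447.9 -136.9]
 [ 424.8 -137. ]
 [ 435.5 -251. ]
 [ 416.2 -250.8]] 189.59195485852035 85.44839753725113 mid [ 433.86803888 -179.27637879]
yaw2 84.7606368738731
```

Run:
```python
from h import *
tell(axes(84.5,0),np.array([433.9,-179.3,3.]))
```

```text
at [ 416.5 -303.4   88.9] t 10.2
turn [-0.1  -0.08 -1.22] rows 0.14413214259899199
shift/40 in new axes [3.13  0.136 2.147] rows 3.0382070290497727 | in old axes [3.129 0.073 2.151]
```

Call:
send_rows(
  increments=[
    [0.7,0,0,0,0,-1.2,60],
    [0.9,0.05,0,0,0,0,60],
    [0.9,0.05,0,0,0,0,60],
    [0.6,0.04,0,0,0,0,60],
    [0,0,0.7,0,0,0,60],
    [0,0,0.7,0,0,0,60],
    [0,0,0.4,0,0,0,60],
    [0,0,0,0,0,0,60],
  ],
)

```text
t: 11.0
ee_pos: [432.8, -177.9, 15.6]
orientation: [0.739, 0.674, -0.001, -0.003]
wrist_force: [0.2, 0.1, 0.1]
opening: 0.699
grip_force: 0.0
```

Run:
```python
from h import *
tell(axes(84.5,0),np.array([433.9,-179.3,3.]))
```

```text
at [ 432.8 -177.9   15.6] t 11.0
turn [-0.37 -0.14  0.21] rows 0.053457722653956485
shift/40 in new axes [-0.032  0.032  0.314] rows 0.25410619032217335 | in old axes [-0.033  0.034  0.314]
```

Call:
send_rows(
  increments=[
    [-0.03,0.03,0.15,0,0,0,60],
    [0,0,0.14,0,0,0,60],
    [0,0,0,0,0,0,45],
    [0,0,0,0,0,0,32],
    [0,0,0,0,0,0,22],
    [0,0,0,0,0,0,15],
    [0,0,0,0,0,0,12],
    [0,0,0,0,0,0,12],
  ],
)

```text
t: 11.8
ee_pos: [436.1, -181.8, 6.4]
orientation: [0.74, 0.673, 0.0, 0.0]
wrist_force: [-0.8, 0.6, 5.4]
opening: 0.274
grip_force: 30.7
```

Call:
send_rows(
  increments=[
    [0,0,-0.1,0,0,0,12],
    [0,0,-0.4,0,0,0,12],
    [0,0,-0.8,0,0,0,12],
    [0,0,-0.8,0,0,0,12],
    [0,0,-0.3,0,0,0,12],
    [0,0,0,0,0,0,12],
    [0,0,0,0,0,0,12],
  ],
)

```text
t: 12.5
ee_pos: [435.4, -181.4, 101.4]
orientation: [0.74, 0.673, -0.0, -0.001]
wrist_force: [-0.5, -0.8, -2.0]
opening: 0.272
grip_force: 29.9
```

```bash
cat >> h.py <<'E'
YC=83.35;XC=np.array([.1158,.9933,0]);O=np.array([596.6,-153.15,0])
E
python3 - <<'E'
from h import *
tell(axes(YC,-8),O-43*XC+[0,0,85])
E
```

```text
at [ 435.4 -181.4  101.4] t 12.5
turn [-0.01 -8.04  1.25] rows 0.9570638107288054
shift/40 in new axes [0.149 3.921 0.392] rows 3.154565965059979 | in old axes [0.007 3.923 0.402]
```

Call:
send_rows(
  increments=[
    [0,0,0,0,-4.02,0.62,12],
    [0,0,0,0,-4.02,0.62,12],
    [0.03,0.7,0,0,0,0,12],
    [0.03,0.9,0,0,0,0,12],
    [0.03,0.9,0,0,0,0,12],
    [0.03,0.8,0.1,0,0,0,12],
    [0.03,0.6,0.2,0,0,0,12],
    [0,0,0.1,0,0,0,12],
  ],
)

```text
t: 13.3
ee_pos: [593.3, -195.8, 82.3]
orientation: [0.745, 0.664, -0.052, 0.046]
wrist_force: [0.8, 0.2, -1.7]
opening: 0.271
grip_force: 29.9
```

Call:
send_rows(
  increments=[
    [0,0,0,0,0,0,12],
    [0,0,0,0,0,0,12],
  ],
)

```text
t: 13.5
ee_pos: [589.7, -195.6, 84.0]
orientation: [0.745, 0.663, -0.053, 0.045]
wrist_force: [0.2, 0.4, -1.6]
opening: 0.272
grip_force: 29.9
```

Run:
```python
from h import *
tell(axes(YC,-8),O-43*XC+[0,0,85]);print(r.state()["wrist_force"])
b=cam("top");s=cam("scene")
f=lambda i,w:cv2.resize(i,(w,int(i.shape[0]*w/i.shape[1])),interpolation=cv2.INTER_CUBIC)
A=f(b["color"][100:190,160:290],480);B=f(s["color"][180:260,150:265],320);o=np.zeros((340,800,3),np.uint8);o[:A.shape[0],:480]=A;o[:B.shape[0],480:]=B
cv2.imwrite("pics/g.png",o)
```

```text
at [ 589.7 -195.6   84. ] t 13.5
turn [-0.15 -0.01  0.02] rows 0.018283023668872068
shift/40 in new axes [-0.003  0.049 -0.024] rows 0.04332881968205307 | in old axes [-0.003  0.048 -0.024]
[ 0.20529089  0.41952778 -1.60303123]
```

View pics/g.png

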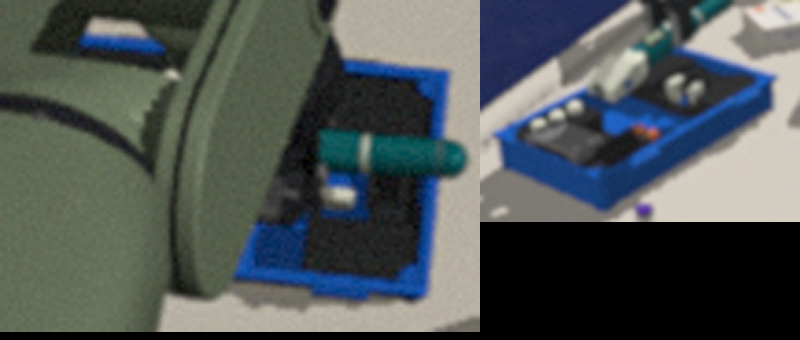

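Top view: the tail tip is at about (466,157) in the crop and the tail edges at x=340 are y≈130–172, over the case. Scene view: the head is above the finger space, display up. I'll check lateral alignment numerically.

Run:
```python
from h import *
c=cam("top");s=r.state();M=Ro.from_quat(s["orientation"]).as_matrix();p=s["ee_pos"]
k=130/480
for xw in(-95,-80,-50): print(xw,((w2px(c,[p+(xw+2.4)*M[:,0]-5*M[:,2]])[0]-[160,100])/k).round(1))
hsv=cv2.cvtColor(c["color"],cv2.COLOR_BGR2HSV);m=(hsv[...,0]>80)&(hsv[...,0]<100)&(hsv[...,1]>100)&(hsv[...,2]>40)
for u in range(248,287,5):
  v=np.nonzero(m[130:155,u])[0]+130;
  if len(v):print(u,((u-160+.5)/k).__round__(1),((v.mean()+.5-100)/k).round(1),len(v))
```

```text
-95 [467.7 158.1]
-80 [440.8 156.2]
-50 [387.5 152.3]
248 326.8 145.8 11
253 345.2 147.7 12
263 382.2 151.4 10
268 400.6 151.4 10
273 419.1 151.4 10
278 437.5 155.3 7
283 456.0 156.9 7
```

Call:
send_rows(
  increments=[
    [0,0.05,0,0,0,0,12],
    [0.04,0,0.3,0,0,0,12],
    [0.04,0,0.3,0,0,0,12],
    [0.03,0,0.2,0,0,0,12],
    [0.02,0,0.15,0,0,0,12],
    [0.01,0,0.1,0,0,0,12],
    [0,0,0,0,0,0,12],
    [0,0,0,0,0,0,12],
  ],
)

```text
t: 14.45
ee_pos: [593.5, -196.6, 43.0]
orientation: [0.745, 0.663, -0.052, 0.047]
wrist_force: [-0.8, -0.6, -0.5]
opening: 0.273
grip_force: 29.9
```

Run:
```python
from h import *
tell(axes(YC,-8),O-43*XC+[0,0,41.3]);print(r.state()["wrist_force"])
tell(axes(YC,-8),O+1.7*XC+[0,0,35])
```

```text
at [ 593.5 -196.6   43. ] t 14.45
turn [0.06 0.02 0.  ] rows 0.007472763391823939
shift/40 in new axes [ 0.018 -0.049  0.04 ] rows 0.0527244734944152 | in old axes [ 0.018 -0.049  0.04 ]
[-0.7783456  -0.57181155 -0.50850804]
at [ 593.5 -196.6   43. ] t 14.45
turn [0.06 0.02 0.  ] rows 0.007472763391823939
shift/40 in new axes [ 1.146 -0.049  0.041] rows 0.9183126225587988 | in old axes [ 1.146 -0.049  0.04 ]
```

Run:
```python
from h import *
for i in range(6): r.read_camera("top"); print(r.state()["ee_pos"].round(1),r.state()["wrist_force"].round(1))
```

```text
[ 593.7 -196.6   43.3] [-0.  -0.1 -1.2]
[ 593.7 -196.6   43.4] [ 0.5  0.1 -1.5]
[ 593.6 -196.6   43.4] [-0.4  0.2 -0.7]
[ 593.6 -196.6   43.3] [-0.4  0.3 -2.3]
[ 593.5 -196.5   43.3] [ 0.6  0.8 -1.4]
[ 593.5 -196.5   43.2] [ 0.6 -0.4 -1.1]
```

Call:
send_rows(
  increments=[
    [0,-0.05,0.04,0,0,0,12],
    [0,0,0,0,0,0,12],
    [0.1,0,0,0,0,0,12],
    [0.2,0,0,0,0,0,12],
    [0.2,0,0,0,0,0,12],
    [0.1,0,0,0,0,0,12],
    [0,0,0,0,0,0,12],
    [0,0,0,0,0,0,12],
  ],
)

```text
t: 15.55
ee_pos: [594.2, -172.7, 38.0]
orientation: [0.745, 0.664, -0.052, 0.047]
wrist_force: [-0.0, -0.9, -1.3]
opening: 0.274
grip_force: 29.9
```

Run:
```python
from h import *
for i in range(2): r.read_camera("top");print(r.state()["wrist_force"].round(1))
tell(axes(YC,-8),O+1.7*XC+[0,0,35])
```

```text
[ 0.2 -0.8 -1. ]
[-0.3 -0.1 -0.6]
at [ 594.1 -173.    38. ] t 15.65
turn [0.05 0.02 0.01] rows 0.006283255414028314
shift/40 in new axes [ 0.548  0.005 -0.001] rows 0.43828263091839575 | in old axes [ 0.548  0.005 -0.001]
```

Aligned and free of contact. I'll slide on toward the stop.

Call:
send_rows(
  increments=[
    [0.1,0,0,0,0,0,12],
    [0.1,0,0,0,0,0,12],
    [0.1,0,0,0,0,0,12],
    [0.1,0,0,0,0,0,12],
    [0,0,0,0,0,0,12],
    [0,0,0,0,0,0,12],
  ],
)

```text
t: 16.25
ee_pos: [595.9, -157.0, 35.7]
orientation: [0.745, 0.664, -0.052, 0.047]
wrist_force: [0.0, -0.3, -1.6]
opening: 0.27
grip_force: 29.9
```

Call:
send_rows(
  increments=[
    [0.05,0,0,0,0,0,12],
    [0.05,0,0,0,0,0,12],
    [0,0,0,0,0,0,12],
  ],
)

```text
t: 16.55
ee_pos: [596.3, -153.0, 35.1]
orientation: [0.745, 0.663, -0.052, 0.047]
wrist_force: [-0.3, -0.1, -0.5]
opening: 0.272
grip_force: 29.9
```

Call:
send_rows(
  increments=[
    [0.03,0,0,0,0,0,12],
    [0.03,0,0,0,0,0,12],
    [0,0,0,0,0,0,12],
  ],
)

```text
t: 16.85
ee_pos: [596.6, -152.3, 35.3]
orientation: [0.745, 0.664, -0.053, 0.048]
wrist_force: [-1.0, -6.0, 0.1]
opening: 0.272
grip_force: 30.0
```

Call:
send_rows(
  increments=[
    [0.03,0,0,0,0,0,12],
    [0.03,0,0,0,0,0,12],
    [0,0,0,0,0,0,12],
  ],
)

```text
t: 17.15
ee_pos: [596.7, -152.1, 35.5]
orientation: [0.744, 0.664, -0.054, 0.049]
wrist_force: [-1.6, -12.3, 1.7]
opening: 0.272
grip_force: 30.1
```

Call:
send_rows(
  increments=[
    [-0.08,0,0,0,0,0,12],
    [0,0,0.04,0,1,0,12],
    [0,0,0.04,0,1,0,12],
    [0,0,0.04,0,0.7,0,12],
    [0,0,0,0,0,0,12],
    [0,0,0,0,0,0,12],
  ],
)

```text
t: 17.75
ee_pos: [596.5, -152.6, 30.1]
orientation: [0.746, 0.664, -0.035, 0.031]
wrist_force: [-0.2, -5.1, -1.3]
opening: 0.274
grip_force: 29.9
```

Run:
```python
from h import *
for i in range(3): r.read_camera("top");print(r.state()["wrist_force"].round(1),r.state()["torque"].round(2))
tell(axes(YC,-5),O+0.8*XC+[0,0,28.5])
```

```text
[ 0.4 -5.5 -0.5] [-0.96  0.12 -0.03]
[-1.1 -5.7 -0.5] [-0.98  0.1  -0.04]
[-0.6 -6.1 -0.8] [-0.98  0.13 -0.02]
at [ 596.5 -152.6   30.2] t 17.9
turn [0.05 0.38 0.05] rows 0.04490215806177111
shift/40 in new axes [0.011 0.004 0.042] rows 0.034908652498169185 | in old axes [0.011 0.004 0.042]
```

Call:
send_rows(
  increments=[
    [-0.04,0,0.02,0,0.2,0,12],
    [0,0,0.02,0,0.2,0,12],
    [0,0,0,0,0,0,12],
    [0,0,0,0,0,0,12],
  ],
)

```text
t: 18.3
ee_pos: [596.8, -153.3, 28.8]
orientation: [0.746, 0.664, -0.031, 0.029]
wrist_force: [1.5, 1.3, -0.2]
opening: 0.274
grip_force: 30.1
```

Call:
send_rows(
  increments=[
    [0,0,0.015,0,0,0,12],
    [0,0,0.015,0,0,0,12],
    [0,0,0,0,0,0,12],
  ],
)

```text
t: 18.6
ee_pos: [596.9, -153.6, 28.4]
orientation: [0.746, 0.664, -0.031, 0.029]
wrist_force: [1.0, 1.3, 5.8]
opening: 0.27
grip_force: 30.8
```

Call:
send_rows(
  increments=[
    [0.03,0,-0.01,0,0,0,12],
    [0.03,0,0,0,0,0,12],
    [0,0,0,0,0,0,12],
  ],
)

```text
t: 18.9
ee_pos: [597.0, -152.9, 28.5]
orientation: [0.746, 0.665, -0.032, 0.03]
wrist_force: [1.2, -5.1, 5.4]
opening: 0.273
grip_force: 30.7
```

Call:
send_rows(
  increments=[
    [0,0,0,0,0,0,24],
    [0,0,0,0,0,0,30],
    [0,0,0,0,0,0,45],
    [0,0,0,0,0,0,50],
    [0,0,-0.2,0,0,0,50],
    [0,0,-0.6,0,0,0,50],
    [0,0,-0.9,0,0,0,50],
    [0,0,-0.9,0,0,0,50],
  ],
)

```text
t: 19.7
ee_pos: [597.0, -142.3, 132.4]
orientation: [0.746, 0.664, -0.032, 0.028]
wrist_force: [1.6, -0.6, 0.1]
opening: 0.588
grip_force: 0.0
```

Run:
```python
from h import *
# press point: tail x_w=-80 -> wand mid at tucked tilt 5
stop=O+97.3*XC; c,s=np.cos(np.radians(5)),np.sin(np.radians(5))
N=stop+[0,0,14.]; X=c*XC-[0,0,s]; Z=s*XC+[0,0,c]
T=N-175*X+11*Z; print("tail axis",T,"top",T+11*Z, "case x",(T-O)@XC)
tell(axes(YC,0),T+11*Z+[0,0,25])
EOF=0
```

```text
tail axis [ 587.79047343 -228.71565409   40.21039666] top [ 587.90149241 -227.7633643    51.16853834] case x -76.07950738515729
at [ 597.  -142.3  132.4] t 19.7
turn [-0.05  4.89  0.02] rows 0.5755071704681187
shift/40 in new axes [-2.148  0.022  1.406] rows 2.053802057697611 | in old axes [-2.02   0.022  1.584]
```

Call:
send_rows(
  increments=[
    [0,0,0,0,4.9,0,20],
    [-0.7,0,0,0,0,0,0],
    [-0.8,0.02,0,0,0,0,0],
    [-0.7,0,0,0,0,0,0],
    [0,0,0.4,0,0,0,0],
    [0,0,0.4,0,0,0,0],
    [0,0,0.3,0,0,0,0],
    [0,0,0.2,0,0,0,0],
  ],
)

```text
t: 20.5
ee_pos: [587.8, -229.9, 78.5]
orientation: [0.747, 0.665, -0.0, -0.0]
wrist_force: [-0.9, 0.3, -0.0]
opening: -0.0
grip_force: 0.0
```

Run:
```python
from h import *
for i in range(3): c=cam("top")
s=r.state();print(s["opening"],s["wrist_force"].round(1))
tell(axes(YC,0),O-81*XC+[0,0,52.])
a=cam("scene")
f=lambda i,w:cv2.resize(i,(w,int(i.shape[0]*w/i.shape[1])),interpolation=cv2.INTER_CUBIC)
A=f(c["color"][100:190,160:290],390);B=f(a["color"][180:260,150:265],410);o=np.zeros((290,800,3),np.uint8);o[:A.shape[0],:390]=A;o[:B.shape[0],390:]=B
cv2.imwrite("pics/i.png",o)
```

```text
-0.0027704395113344496 [0.5 0.1 1. ]
at [ 588.1 -229.9   79.2] t 20.65
turn [-0.    0.    0.04] rows 0.004524617121963809
shift/40 in new axes [-0.094 -0.012  0.679] rows 0.5485363487730944 | in old axes [-0.094 -0.012  0.679]
```

View pics/i.png

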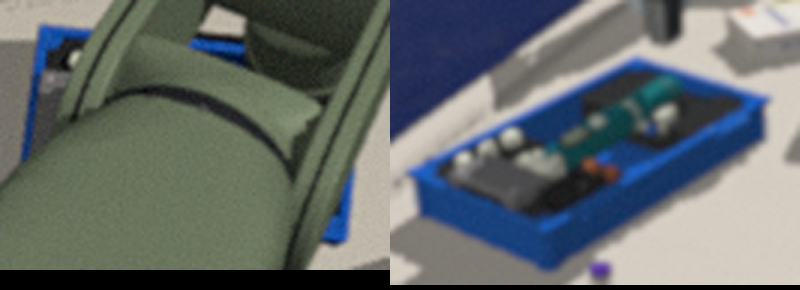

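The scene view shows the head tucked under the hood (≈(520,170)), display up, with the tail on the clip at ≈(660,90). The closed fingers are above the tail at ≈(662,25). Now I'll press gently.

Call:
send_rows(
  increments=[
    [-0.05,0,0.2,0,0,0,0],
    [-0.04,-0.01,0.2,0,0,0,0],
    [0,0,0.15,0,0,0,0],
    [0,0,0.08,0,0,0,0],
    [0,0,0,0,0,0,0],
  ],
)

```text
t: 21.2
ee_pos: [586.9, -233.7, 53.4]
orientation: [0.747, 0.665, -0.0, -0.0]
wrist_force: [-0.4, -0.3, 0.1]
opening: 0.0
grip_force: 0.0
```

Call:
send_rows(
  increments=[
    [0,0,0.05,0,0,0,0],
    [0,0,0.05,0,0,0,0],
    [0,0,0,0,0,0,0],
  ],
)

```text
t: 21.5
ee_pos: [587.6, -234.0, 50.4]
orientation: [0.747, 0.665, 0.0, 0.001]
wrist_force: [0.5, 0.1, 0.8]
opening: -0.002
grip_force: 0.3
```

Call:
send_rows(
  increments=[
    [0,0,0.04,0,0,0,0],
    [0,0,0.04,0,0,0,0],
    [0,0,0,0,0,0,0],
  ],
)

```text
t: 21.8
ee_pos: [587.9, -234.3, 47.9]
orientation: [0.747, 0.665, 0.0, 0.001]
wrist_force: [-0.7, -0.4, 4.1]
opening: -0.002
grip_force: 2.2
```

Call:
send_rows(
  increments=[
    [0,0,0.04,0,0,0,0],
    [0,0,0.04,0,0,0,0],
    [0,0,0,0,0,0,0],
  ],
)

```text
t: 22.1
ee_pos: [587.9, -234.7, 44.9]
orientation: [0.747, 0.665, 0.0, 0.002]
wrist_force: [0.1, -1.8, 5.7]
opening: 0.001
grip_force: 2.8
```

Call:
send_rows(
  increments=[
    [0,0,0.04,0,0,0,0],
    [0,0,0.04,0,0,0,0],
    [0,0,0,0,0,0,0],
  ],
)

```text
t: 22.4
ee_pos: [587.8, -234.9, 41.4]
orientation: [0.747, 0.665, -0.0, 0.002]
wrist_force: [-0.7, -3.8, 4.6]
opening: -0.001
grip_force: 2.4
```

Call:
send_rows(
  increments=[
    [0,0,0.04,0,0,0,0],
    [0,0,0.04,0,0,0,0],
    [0,0,0,0,0,0,0],
  ],
)

```text
t: 22.7
ee_pos: [587.2, -233.5, 36.9]
orientation: [0.747, 0.665, 0.0, -0.0]
wrist_force: [0.5, -0.7, 2.0]
opening: -0.002
grip_force: 0.4
```

Call:
send_rows(
  increments=[
    [0,0,0.03,0,0,0,0],
    [0,0,0.03,0,0,0,0],
    [0,0,0,0,0,0,0],
  ],
)

```text
t: 23.0
ee_pos: [587.5, -233.5, 35.6]
orientation: [0.747, 0.665, 0.0, 0.0]
wrist_force: [-1.5, 0.3, 6.1]
opening: -0.002
grip_force: 3.2
```

Call:
send_rows(
  increments=[
    [0,0,0.03,0,0,0,0],
    [0,0,0.02,0,0,0,0],
    [0,0,0,0,0,0,0],
  ],
)

```text
t: 23.3
ee_pos: [587.9, -233.7, 35.2]
orientation: [0.747, 0.665, 0.001, 0.001]
wrist_force: [-2.6, 0.9, 13.7]
opening: -0.001
grip_force: 7.2
```

Call:
send_rows(
  increments=[
    [0,0,-0.2,0,0,0,0],
    [0,0,-0.6,0,0,0,0],
    [0,0,-1,0,0,0,0],
    [0,0,-1,0,0,0,0],
    [-0.9,-0.5,-0.5,0,0,0,0],
    [-0.9,-0.8,0,0,0,0,0],
    [-0.9,-0.8,0,0,0,0,0],
    [-0.9,-0.8,0,0,0,0,0],
  ],
)

```text
t: 24.1
ee_pos: [454.0, -363.7, 164.6]
orientation: [0.747, 0.665, 0.0, -0.0]
wrist_force: [0.5, -0.5, -0.1]
opening: 0.002
grip_force: 0.0
```

Call:
send_rows(
  increments=[
    [-0.9,-0.8,0,0,0,0,0],
    [-0.9,-0.8,0,0,0,0,0],
    [0,0,0,0,0,0,0],
    [0,0,0,0,0,0,0],
  ],
)

```text
t: 24.5
ee_pos: [382.8, -427.7, 164.5]
orientation: [0.748, 0.664, 0.001, -0.0]
wrist_force: [-0.1, -0.1, -0.2]
opening: 0.002
grip_force: 0.0
```

Run:
```python
from h import *
c=cam("top");a=cam("scene")
f=lambda i,w:cv2.resize(i,(w,int(i.shape[0]*w/i.shape[1])),interpolation=cv2.INTER_CUBIC)
A=f(c["color"][100:190,160:290],390);B=f(a["color"][180:260,150:265],410);o=np.zeros((290,800,3),np.uint8);o[:A.shape[0],:390]=A;o[:B.shape[0],390:]=B
cv2.imwrite("pics/j.png",o)
```

```text
(no output)
```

View pics/j.png

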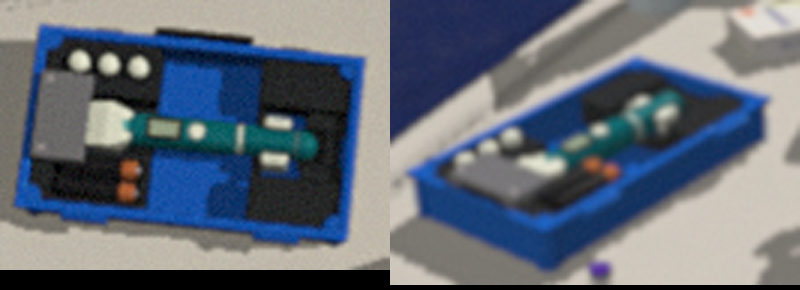

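The thermometer lies home: head under the hood at (105,122), tail between the white jaws at (276,143), display up.

```bash
python3 -c "
from plant import r
print(r.job_done())"
```

```text
the job is handed in; nothing more can be done
None
```

The thermometer is packed in the blue case: display up, head under the hood, tail snapped between the clip jaws after a press peaking near 14 N. The jar, carton and vial were not touched, and the job was handed in at about 25 s.

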